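# Make up the next edge-banding job in the fence corner

### The arm

A 7-joint arm with a two-finger parallel gripper is mounted at the origin on the work surface. World frame = base frame: x ahead of the robot, y to its left, z up, the work surface at z = 0. Lengths are in m, angles in rad, forces in N, time in s.
With the tool pointing down it reaches from about 0.425 to 0.875 m from the base axis. Payload 4.7 kg.
Tool frame: the origin (TCP) lies midway between the tips of the shut fingers; the grasp point (between the pads) lies 19 mm behind it; z points along the fingers, x is the direction in which the jaws open and shut, and the axes are right-handed (so a half turn about z gives the same grasp; the last joint's range is limited). The gripper opens to 87 mm and grips with 3 to 60 N. Pads are 19 mm wide; open, the fingers measure 117 mm over their backs; the gripper's body (75 mm by 190 mm) begins 51 mm behind the grasp point.
Start: joints at [-1.314, 0.321, -0.07, 1.45, 0.023, 1.371, -0.057], TCP at [0.156, 0.631, 0.223] pointing down, gripper open.
Joint ranges: [-2.86, 2.86], [-0.3, 2.09], [-1.38, 1.24], [0.06, 2.45], [-1.56, 4.7], [0.09, 2.05], [-2.69, 2.69]. Speed limits (rad/s): [2.57, 2.57, 3.14, 3.14, 3.14, 3.14, 3.14].

### API

Orientations are given as a rotation vector (axis times angle).
In Python, from bench import get_state, eyes, ticket gives the robot as it stands.
- The arm moves only by the tool carry_out, never from a script. Its argument "motion" is a list of rows, each a list of 2 entries, a list of its own where there are three numbers: the shift along the world's x, y, z in m, then the turn about the world's z in rad. A call has 1 to 20 rows; each row is the pose to reach, as a shift and turn from the pose commanded when the call began; what a row does not reach only later rows make up. A row lasts 1/10 s, in which the tool goes at most 50 mm and 8.59 degrees, less where a joint would pass 70% of its speed; a pose out of reach is approached as far as the arm can. A call with a gripper value outside its range is refused whole. "grip" is the gripper command: -1 is fully open, 1 is shut, values between are in proportion, set as the call begins (left out, the last holds). The fingers move at their own pace and stop on an object; "squeeze" is the grip in N (left out, the last holds). Time passes only in rows, so rows that repeat a pose let the fingers close. It gives the time, the measured TCP pose, the force and the opening at its end, in the units of the state.
- get_state(): the state, without advancing time (a new reading comes with each control period).
- eyes.get_image(name): name is "side" or "top" or "wrist"; returns a dict with "pixels" (480x640x3 uint8, blue, green, red), "mtx" (3x3 intrinsics, pixels), "extrinsics" (4x4, takes a point from camera to world coordinates). Camera axes: x right, y down, z forward; pixel columns grow to the right and rows downward; lengths in m; the calibration is good to about 2 mm. The wrist camera is an equidistant fisheye: a pixel r from the principal point sees the ray r / f radians off the axis. A picture is of the moment at which its call begins. There is no depth.
- ticket.close_job(): hands the job in, once; it reports no verdict.
The state is a dict: "time": time; "joint_positions": joint angles; "qd": joint speeds; "joint_torque": joint torques, N m; "position": TCP position; "tool_rot": TCP orientation; "ft_force": force on the tool from outside, world axes, zero at the start; "torque": the same for the moment, N m; "grip_width": opening from 0.0 (shut) to 1.0 (fully open).
Only numpy, scipy, OpenCV 4.12 (cv2) and the standard library are available. Lean on these libraries where they do the work, as an engineer would, in place of code of your own. Each camera call takes 0.05 s, during which the arm holds its last target. There are 200 camera calls.

### The job

First lift the stepped offcut off the jig and put it in the scrap bin. Next put the oblong plywood board flat on the jig and push it square and flush into the fence corner, its long edge against the long fence and its end against the end stop, and let go of it. Then slide the wider (taller-standing) of the two rolls of edging up off its spindle and lay it flat on the middle of the board, leaving the board still flush and the narrow roll and everything else where they are.

Things in the scene. Friction and masses are not known exactly. Their poses are not given: they have to be found in the camera images.
- jig: Fixed jig on the table: grey base plate 180 (x) x 300 (y) x 12 mm thick, origin at the centre of its underside. A low aluminium long fence (25 mm wide, 16 mm high above the plate) runs along y on its far +x side, and an equal end stop runs along x at its +y end; the other two sides are open.
- corner (a point): The inner corner of the jig, where the inner faces of long fence and end stop meet, on the top of the base plate (12 mm above the table). Axes as the jig's: the long fence's inner face is the plane x = 0, the end stop's inner face the plane y = 0; the free plate lies at negative x and negative y. Plate free of fences: 155 mm in x, 275 mm in y.
- board: The oblong plywood board, 190 (its x) x 64 (its y) x 18 mm thick, lying flat on the table at the start; origin at the centre of its underside. About 0.17 kg. Its ends are alike.
- offcut: Stepped plywood offcut lying on the jig plate near the corner, 18 mm thick: a wide part 52 (x) x 36 (y) mm, x from -38 to +14 mm, y from -18 to +18 mm, and a narrow tab 28 x 20 mm, x from +14 to +42 mm, y from -18 to +2 mm. Origin on the underside, inside the wide part; about 0.05 kg.
- scrap_bin: Fixed open grey plastic bin, 130 x 130 mm, 70 mm high, wall 4 mm; origin at the centre of its underside.
- wide_roll: The wide roll of wood edging, sitting on a spindle with its axis (z) upright: outside diameter 58 mm, bore 34 mm, 40 mm tall, 0.06 kg; origin at the centre of its underside.
- narrow_roll: The narrow roll, the same but 22 mm tall; stays on its spindle.
- wide_spindle: Fixed stand under the wide roll: square foot 76 mm wide, 10 mm thick, upright post 20 mm across whose top is 75 mm above the table; origin at the centre of its underside. The roll rests on the foot.
- narrow_spindle: An identical stand, under the narrow roll; origin at the centre of its underside.
- tape_measure: Bystander: black tape measure, 62 x 34 x 58 mm high; origin at the centre of its underside.
- glue: Bystander: white glue bottle, 52 mm across, 150 mm high; origin at the centre of its underside.
- wax_can: Bystander: plain metal can, 64 mm across, 70 mm high; origin at the centre of its underside.
- mallet: Bystander: hammer lying beyond the jig; origin at the middle of its underside.
- square_panel: Bystander: square plywood panel 120 x 120 x 18 mm, lying flat; not the oblong board.
- screwdriver: Bystander: screwdriver lying beyond the bin's side of the table.
Things that resemble listed ones, but are neither listed nor needed, are in the scene too. Leave any purple look-alike of the scrap_bin alone. Of the things shaped like the offcut, the plywood one is meant.

How it is judged:
On the way, in this order (a step that is already met when the one before it is completed fails the run):
1. the offcut lies in the scrap bin, released (x of offcut in the frame of scrap_bin between -0.065 and 0.065 m and y of offcut in the frame of scrap_bin between -0.065 and 0.065 m and height (world z) of offcut below 0.06 m and contact force between offcut and the fingers below 0.2 N), for 0.2 s.
2. the board lies flat on the jig, square and flush against both fences, released (x of board in the frame of corner between -0.0345 and -0.03 m and y of board in the frame of corner between -0.0975 and -0.093 m and z of board in the frame of corner between -0.003 and 0.004 m and angle between the x axis of board and the y axis of corner, either way round below 0.02 rad and contact force between board and the fingers below 0.2 N), for 0.2 s.
3. the wide roll has been taken off its spindle (horizontal distance between wide_roll and wide_spindle above 0.06 m), for 0.1 s.
At the end, for the whole second after the job is handed in: Offcut in the bin. Board flat on the jig plate, its middle within 2.5 mm of flush with both fences, parallel within 0.02 rad. Wide roll flat on the board (tilt under 0.1 rad), centre within 22 mm of the board's centre line and 70 mm of its middle lengthwise. All released, at rest (all of step 1 and all of step 2 and x of wide_roll in the frame of board between -0.07 and 0.07 m and y of wide_roll in the frame of board between -0.022 and 0.022 m and z of wide_roll in the frame of board between 0.014 and 0.022 m and angle between wide_roll's own z axis and vertical below 0.1 rad and linear speed of each of wide_roll, board below 0.01 m/s); the robot touches nothing.
It fails at once if the narrow roll is moved by more than 20 mm (distance of narrow_roll from where it was at the start of the episode above 0.02 m).
It fails at once if a bystander (tape measure, glue bottle, can, hammer, square panel, screwdriver) is moved by more than 30 mm (distance of any of tape_measure, glue, wax_can, mallet, square_panel, screwdriver from where it was at the start of the episode above 0.03 m).
It also fails if it takes over 72 s, if anything falls off the work surface, if the arm or the gripper's body presses on something with over 40 N, if the wrist force passes 120 N, or if a joint passes its speed limit or range.

## Working session

There is one attempt and no reset: what is moved stays moved. The work goes in short steps, Python scripts to look and compute and a tool call to move; the robot and the scene stay as the last step left them, time stands still between calls to the robot, and variables do not carry over. Pictures are saved under pics/ and viewed, about 8 in all and at most 12, crops included, and the job is handed in when it is done.

Besides the shell and the picture viewer there is one more tool, called after "Request:" as name(argument=value, ...) on one line, values as JSON. carry_out: Moves the arm, as the interface text tells. Its arguments: {"type":"object","properties":{"motion":{"type":"array","items":{"type":"array"}},"grip":{"type":"number"},"squeeze":{"type":"number"}},"required":["motion"]}

```bash
ls; mkdir -p pics
cat > h.py <<'E'
import numpy as np, cv2
from bench import get_state, eyes, ticket
def grab(name, tag):
    d=eyes.get_image(name); cv2.imwrite(f'pics/{tag}.png',d['pixels']); np.savez(f'pics/{tag}.npz',p=d['pixels'],K=d['mtx'],T=d['extrinsics']); return d['pixels'],np.array(d['mtx']),np.array(d['extrinsics'])
def load(tag):
    d=np.load(f'pics/{tag}.npz'); return d['p'],d['K'],d['T']
def ray(K,T,uv,fish=False):
    uv=np.atleast_2d(np.array(uv,float)); x=(uv-[K[0,2],K[1,2]])/[K[0,0],K[1,1]]
    if fish:
        r=np.linalg.norm(x,axis=1,keepdims=True)+1e-12; d=np.hstack([np.sin(r)*x/r,np.cos(r)])
    else: d=np.hstack([x,np.ones((len(x),1))])
    return T[:3,3], d@T[:3,:3].T
def onz(K,T,uv,z,fish=False):
    o,d=ray(K,T,uv,fish); return o+d*((z-o[2])/d[:,2])[:,None]
def proj(K,T,P):
    P=np.atleast_2d(P); c=(P-T[:3,3])@T[:3,:3]; return c[:,:2]/c[:,2:]*[K[0,0],K[1,1]]+[K[0,2],K[1,2]]
E
python3 - <<'E'
from h import *
for n in ['top','side']:
    p,K,T=grab(n,n+'0'); print(n,K.round(1).tolist(),T.round(3).tolist())
s=get_state(); print(s)
E
```

```text
pics
top [[487.9, 0.0, 315.7], [0.0, 487.9, 236.7], [0.0, 0.0, 1.0]] [[0.02, -0.993, 0.112, 0.344], [-1.0, -0.019, 0.006, -0.004], [-0.004, -0.113, -0.994, 1.555], [0.0, 0.0, 0.0, 1.0]]
side [[499.7, 0.0, 321.9], [0.0, 499.7, 238.1], [0.0, 0.0, 1.0]] [[0.791, -0.474, 0.388, 0.033], [-0.612, -0.628, 0.481, -0.581], [0.015, -0.618, -0.786, 0.96], [0.0, 0.0, 0.0, 1.0]]
{'time': 0.1, 'joint_positions': array([-1.31389516,  0.32174113, -0.07009877,  1.45152541,  0.02260586,
        1.37081419, -0.05690673]), 'qd': array([-0.00043323, -0.0030653 ,  0.00134533, -0.00361923,  0.00115222,
        0.000979  ,  0.00101695]), 'joint_torque': array([-6.92247590e-05, -4.92568839e+01, -4.05399352e-01, -3.13397169e+01,
       -6.40475401e-02,  3.95392010e-02,  5.67609447e-05]), 'position': array([0.15619786, 0.6304502 , 0.22158989]), 'tool_rot': array([ 2.47319694e+00,  1.93542150e+00, -2.00910910e-03]), 'ft_force': array([-0.22701043, -0.20785685, -0.73729865]), 'torque': array([0.02868537, 0.01401838, 0.02169948]), 'grip_width': 0.9983854169809266}
```

View pics/top0.png

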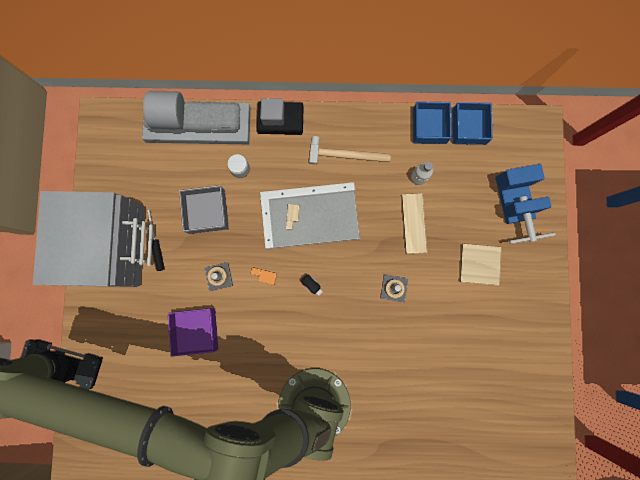

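View pics/side0.png

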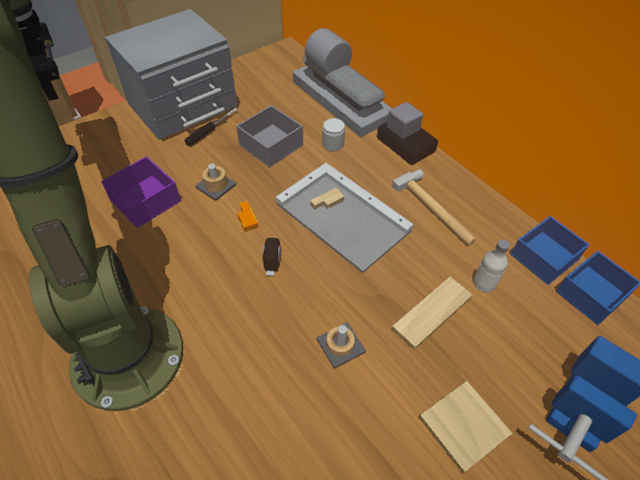

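The top view shows the grey bin at (204,209), jig corner at about (267,192), offcut at (292,215), board at (414,223), rolls at (217,275) and (395,288), and the tape measure at (311,285). The left roll looks taller in the side view. The purple bin and orange offcut are decoys. Next I'll measure from both views.

```bash
cat > m1.py <<'E'
from h import *
p,K,T=load('top0'); q,K2,T2=load('side0')
def tri(a,b):
    o1,d1=ray(K,T,a);o2,d2=ray(K2,T2,b);d1=d1[0]/np.linalg.norm(d1);d2=d2[0]/np.linalg.norm(d2)
    st=np.linalg.lstsq(np.c_[d1,-d2],o2-o1,rcond=None)[0];A=o1+d1*st[0];B=o2+d2*st[1];return ((A+B)/2).round(4),round(np.linalg.norm(A-B),4)
def blobs(img,roi,lo,hi,amin=30):
    x0,y0,x1,y1=roi;h=cv2.cvtColor(img,cv2.COLOR_BGR2HSV)[y0:y1,x0:x1];m=cv2.inRange(h,lo,hi)
    c,_=cv2.findContours(m,cv2.RETR_EXTERNAL,cv2.CHAIN_APPROX_NONE)
    return [k+[x0,y0] for k in c if cv2.contourArea(k)>amin]
for n,pt in dict(board=(414,223),panel=(480,265),off=(292,213),wood=(440,300),rollL=(213,281),rollR=(390,292),plate=(330,225),fence=(330,193)).items():
    print(n,cv2.cvtColor(p[pt[1]:pt[1]+1,pt[0]:pt[0]+1],cv2.COLOR_BGR2HSV)[0,0])
for n,pt in dict(board=(430,312),off=(326,198),wood=(500,380),rollL=(213,184),rollR=(340,349),plate=(350,230)).items():
    print('s',n,cv2.cvtColor(q[pt[1]:pt[1]+1,pt[0]:pt[0]+1],cv2.COLOR_BGR2HSV)[0,0])
def crop(im,x0,y0,x1,y1,s): return cv2.resize(im[y0:y1,x0:x1],None,fx=s,fy=s,interpolation=cv2.INTER_CUBIC)
a=crop(p,195,255,245,295,8);b=crop(p,370,268,420,308,8);c=crop(q,190,155,240,205,5);d=crop(q,315,320,365,370,5)
cv=np.zeros((570,800,3),np.uint8);cv[:320,:400]=a;cv[:320,400:]=b;cv[320:570,:250]=c;cv[320:570,250:500]=d
cv2.imwrite('pics/rolls.png',cv)
E
python3 m1.py
```

```text
board [ 20  68 215]
panel [ 19  73 200]
off [ 20  70 209]
wood [ 16 126 172]
rollL [ 17  96 181]
rollR [ 17  99 170]
plate [ 53   7 152]
fence [ 60   4 136]
s board [ 20  84 204]
s off [ 19  82 203]
s wood [ 16 152 158]
s rollL [ 17 118 117]
s rollR [ 18 102 209]
s plate [ 75   4 144]
```

View pics/rolls.png

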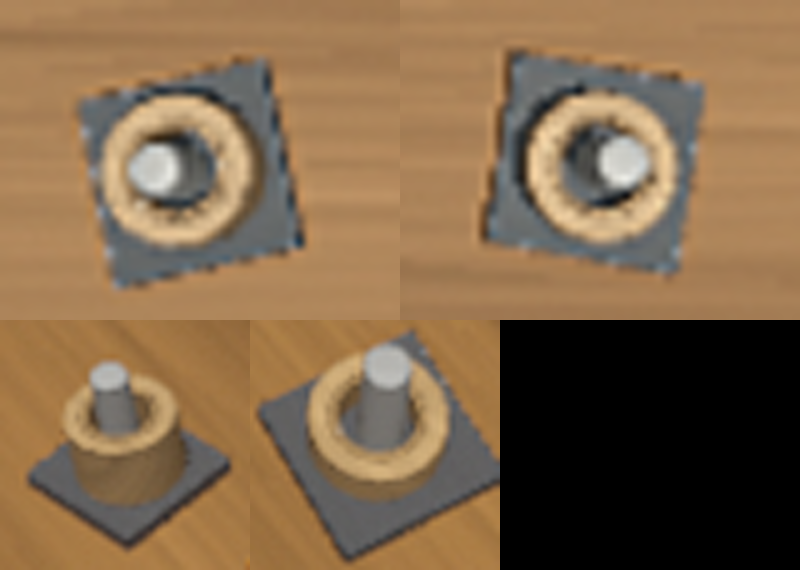

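The left roll shows much more wall (it is the wide one): its top ring sits at about top (217.6,276.2) and side (214.4,174.0). The right roll is narrow.

```bash
cat >> m1.py <<'E'
print('----')
print('wide top', tri((217.6,276.2),(214.4,174.0)), onz(K,T,(217.6,276.2),.05).round(4))
print('spindle tips', tri((195+156/8,255+169/8),(190+108/5,155+57/5)))
for nm,roi,roi2,z in [('board',(390,180,440,265),(385,270,480,355),.018),('off',(280,195,305,235),(305,180,350,215),.03)]:
    out=[]
    for im,r,lo in [(p,roi,(14,40,150)),(q,roi2,(14,55,150))]:
        h=cv2.cvtColor(im,cv2.COLOR_BGR2HSV)
        c=max(blobs(im,r,lo,(26,100,255)),key=cv2.contourArea); b=cv2.minAreaRect(c); out.append((c,b)); print(nm,b)
    (c,b),(c2,b2)=out
    W=onz(K,T,c[:,0],z)[:,:2].astype(np.float32);r=cv2.minAreaRect(W);print(' world',r, cv2.boxPoints(r).round(4).tolist())
    W=onz(K2,T2,c2[:,0],z)[:,:2].astype(np.float32);r=cv2.minAreaRect(W);print(' world side',r)
    M=cv2.moments(c);M2=cv2.moments(c2);print(' tri',tri((M['m10']/M['m00'],M['m01']/M['m00']),(M2['m10']/M2['m00'],M2['m01']/M2['m00'])))
print('jig corners', [onz(K,T,u,.028).round(3).tolist() for u in [(261,192),(353,184),(265,248),(359,239)]])
print('bin rim',[onz(K,T,u,.07).round(3).tolist() for u in [(181,190),(221,186),(185,233),(227,229)]])
print('tape,glue,can',[onz(K,T,u,.05).round(3).tolist() for u in [(311,285),(422,174),(237,165),(240,272)]])
E
python3 m1.py | sed -n '/----/,$p'
```

```text
----
wide top (array([0.3874, 0.3036, 0.054 ]), np.float64(0.0023)) [[0.3865 0.3049 0.05  ]]
spindle tips (array([0.3866, 0.3083, 0.0775]), np.float64(0.0017))
board ((414.3587951660156, 223.16468811035156), (60.05335998535156, 20.938146591186523), 85.60128784179688)
board ((432.0452575683594, 310.0497741699219), (31.212013244628906, 79.2408447265625), 47.72631072998047)
 world ((0.5681663751602173, -0.30718931555747986), (0.19205503165721893, 0.06637261807918549), 4.038815021514893) [[0.4699999988079071, -0.2808000147342682], [0.474700003862381, -0.34709998965263367], [0.6662999987602234, -0.3334999978542328], [0.6615999937057495, -0.267300009727478]]
 world side ((0.5694016814231873, -0.3051832914352417), (0.190715491771698, 0.06553211808204651), 3.9852797985076904)
 tri (array([ 0.5666, -0.3065,  0.0159]), np.float64(0.0021))
off ((292.35516357421875, 216.73794555664062), (11.792459487915039, 25.494964599609375), 4.763641834259033)
off ((327.0000305175781, 198.00001525878906), (11.627553939819336, 31.304948806762695), 63.43495178222656)
 world ((0.5791821479797363, 0.08051339536905289), (0.03736118972301483, 0.08135344833135605), 86.63732147216797) [[0.5375000238418579, 0.06430000066757202], [0.6187000274658203, 0.05950000137090683], [0.6208999752998352, 0.09679999947547913], [0.5396999716758728, 0.1014999970793724]]
 world side ((0.5806830525398254, 0.0819728821516037), (0.036904335021972656, 0.08044971525669098), 87.16580963134766)
 tri (array([0.5844, 0.0818, 0.0324]), np.float64(0.0003))
jig corners [[[0.657, 0.182, 0.028]], [[0.688, -0.11, 0.028]], [[0.478, 0.164, 0.028]], [[0.512, -0.131, 0.028]]]
bin rim [[[0.65, 0.426, 0.07]], [[0.665, 0.302, 0.07]], [[0.516, 0.407, 0.07]], [[0.531, 0.278, 0.07]]]
tape,glue,can [[[0.365, 0.017, 0.05]], [[0.72, -0.325, 0.05]], [[0.738, 0.258, 0.05]], [[0.401, 0.236, 0.05]]]
```

Heights agree with the text (board top 16 mm, offcut top 32 mm, roll top 54 mm). Moving above the offcut to refine with the wrist camera.

Request:
carry_out(motion=[[[0.03,-0.04,0],0.02],[[0.06,-0.08,0],0.04],[[0.09,-0.12,0],0.06],[[0.12,-0.155,0],0.08],[[0.15,-0.19,0],0.1],[[0.18,-0.23,0],0.12],[[0.21,-0.27,0],0.14],[[0.24,-0.305,0],0.16],[[0.27,-0.345,0],0.18],[[0.3,-0.38,0],0.19],[[0.33,-0.42,0],0.19],[[0.36,-0.46,0],0.19],[[0.39,-0.5,0],0.19],[[0.415,-0.53,0],0.19],[[0.431,-0.549,0],0.19],[[0.431,-0.549,0],0.19],[[0.431,-0.549,0],0.19],[[0.431,-0.549,0],0.19]], grip=-0.4, squeeze=20)

```text
time: 1.9
position: [0.5865, 0.0836, 0.2222]
tool_rot: [-2.276, -2.164, 0.0]
ft_force: [0.1, 0.9, 0.1]
grip_width: 0.702
```

Run:
```python
from h import *
p,K,T=grab('wrist','w1'); print(K.round(1).tolist(),T.round(3).tolist())
s=get_state(); print(s['time'],s['position'],s['tool_rot'],s['grip_width'],s['joint_positions'].round(2))
```

```text
[[371.6, 0.0, 321.0], [0.0, 371.6, 244.0], [0.0, 0.0, 1.0]] [[0.051, 0.966, 0.255, 0.516], [0.999, -0.049, -0.013, 0.086], [0.0, 0.256, -0.967, 0.383], [0.0, 0.0, 0.0, 1.0]]
1.95 [0.58653071 0.0837632  0.22236833] [-2.27564709e+00 -2.16427071e+00 -1.32531864e-04] 0.6998386374037021 [-0.57  0.21  0.45  1.62 -0.09  1.34  1.41]
```

View pics/w1.png

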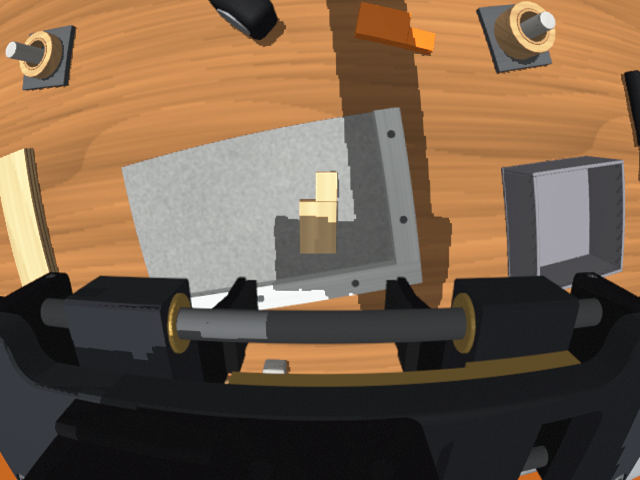

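The wrist view shows the offcut's wide part at (300–337, 200–253), its tab at (316–338, 172–202), the end stop strip from (374–400,110) to (397–422,270), and the inner corner near (397,263). The gripper hides the long fence's middle.

Run:
```python
from h import *
p,K,T=load('w1')
f=lambda u,z: onz(K,T,u,z,True)[:,:2].round(4).tolist()
print('off wide corners',f([(300,200),(337,200),(337,253),(300,253)],.03)); print('tab',f([(316,172),(338,172)],.03))
h=cv2.cvtColor(p,cv2.COLOR_BGR2HSV)
m=cv2.inRange(h,(13,35,60),(26,140,255)); m[:165]=0;m[258:]=0;m[:,:290]=0;m[:,345:]=0
c=max(cv2.findContours(m,0,1)[0],key=cv2.contourArea)
W=onz(K,T,c[:,0].astype(float),.03,True)[:,:2].astype(np.float32); print('off rect',cv2.minAreaRect(W))
# scan rows for jig stop edges, gray profile
g=cv2.cvtColor(p,cv2.COLOR_BGR2GRAY).astype(int)
for y in (130,170,210,250): print(y,g[y,360:430].tolist())
print('col')
for x in (180,220,300,350): print(x,g[240:300,x].tolist())
print('jig outer',f([(122,167),(400,108),(422,283)],.012),f([(400,108),(422,283)],.028))
```

```text
off wide corners [[0.5651, 0.0637], [0.5669, 0.0991], [0.6197, 0.097], [0.6178, 0.0604]]
tab [[0.539, 0.0805], [0.54, 0.1013]]
off rect ((0.5784297585487366, 0.08018005639314651), (0.03656196594238281, 0.08106979727745056), 86.42053985595703)
130 [89, 89, 90, 91, 89, 88, 89, 88, 88, 88, 89, 88, 89, 90, 91, 94, 98, 119, 136, 139, 141, 141, 142, 144, 143, 140, 139, 137, 132, 104, 79, 81, 96, 124, 140, 143, 141, 143, 143, 142, 141, 141, 138, 107, 69, 65, 66, 67, 67, 66, 65, 65, 68, 66, 66, 66, 68, 67, 66, 67, 68, 65, 68, 95, 136, 136, 137, 137, 137, 135]
170 [91, 90, 89, 88, 89, 88, 85, 86, 84, 85, 88, 90, 91, 89, 88, 90, 93, 92, 92, 90, 90, 92, 95, 105, 129, 136, 137, 140, 138, 139, 139, 137, 135, 135, 135, 138, 139, 138, 137, 139, 140, 140, 139, 139, 142, 141, 138, 139, 135, 103, 77, 71, 72, 71, 73, 72, 72, 72, 72, 73, 72, 71, 73, 71, 70, 72, 71, 72, 106, 145]
210 [89, 86, 87, 85, 86, 88, 89, 89, 87, 86, 86, 87, 87, 86, 88, 90, 90, 88, 87, 86, 87, 86, 87, 86, 87, 87, 88, 90, 96, 106, 132, 134, 134, 137, 137, 135, 134, 133, 133, 134, 133, 136, 135, 135, 134, 138, 139, 138, 136, 140, 14
[... 946 characters left out ...]
 138, 227, 247, 249, 249, 250, 252, 253]
300 [113, 112, 113, 113, 111, 112, 112, 111, 111, 111, 111, 111, 112, 100, 88, 88, 86, 85, 86, 86, 89, 89, 89, 88, 86, 88, 89, 88, 89, 86, 86, 84, 84, 82, 83, 91, 103, 107, 106, 104, 115, 129, 134, 138, 139, 139, 136, 135, 175, 255, 250, 249, 248, 247, 247, 246, 246, 247, 248, 248]
350 [88, 90, 89, 90, 91, 90, 88, 89, 89, 89, 90, 91, 91, 90, 91, 87, 89, 90, 87, 85, 85, 87, 87, 88, 89, 87, 90, 98, 105, 105, 105, 105, 122, 131, 135, 138, 139, 138, 135, 137, 137, 135, 132, 132, 133, 134, 134, 133, 135, 136, 133, 130, 146, 238, 251, 227, 163, 154, 155, 157]
jig outer [[0.5162, -0.132], [0.4784, 0.1671], [0.6641, 0.1895]] [[0.48, 0.1636], [0.6577, 0.1851]]
```

Run:
```python
from h import *
p,K,T=load('w1')
f=lambda u,z: onz(K,T,np.array(u)-0,z,True)[:,:2]
S=f([(376.7,130),(383.6,170),(389.6,210),(394.8,250)],.028)
L=f([(220,292.5),(300,280.5),(350,272)],.028); Lb=f([(220,288),(300,275.5),(350,267.3)],.012)
print(S.round(4).tolist(),L.round(4).tolist(),Lb.round(4).tolist())
def fit(P): c=P.mean(0); v=np.linalg.svd(P-c)[2][0]; return c,v
cs,vs=fit(S); 
for Q in (L,Lb,np.r_[L,Lb]):
    cl,vl=fit(Q); t=np.linalg.solve(np.c_[vs,-vl],cl-cs); print('corner',(cs+vs*t[0]).round(4),'yaw from stop',np.arctan2(vs[1],vs[0])%np.pi,'yaw long',(np.arctan2(vl[1],vl[0])%np.pi)-np.pi/2)
```

```text
[[0.5011, 0.14], [0.5399, 0.1453], [0.5792, 0.1504], [0.6202, 0.1554]] [[0.6577, -0.0277], [0.6475, 0.0583], [0.641, 0.1094]] [[0.6588, -0.0321], [0.6478, 0.0574], [0.6413, 0.1106]]
corner [0.6352 0.1575] yaw from stop 0.12850742276976146 yaw long 0.12127548371109298
corner [0.6356 0.1575] yaw from stop 0.12850742276976146 yaw long 0.1216121445540963
corner [0.6354 0.1575] yaw from stop 0.12850742276976146 yaw long 0.12149052592337806
```

Request:
carry_out(motion=[[[0,-0.003,-0.05],0.0],[[0,-0.003,-0.1],0.0],[[0,-0.003,-0.14],0.0],[[0,-0.003,-0.17],0.0],[[0,-0.003,-0.19],0.0],[[0,-0.003,-0.203],0.0],[[0,-0.003,-0.203],0.0],[[0,-0.003,-0.203],0.0]])

```text
time: 2.75
position: [0.5878, 0.0797, 0.0205]
tool_rot: [2.278, 2.163, 0.002]
ft_force: [0.4, -0.1, 1.1]
grip_width: 0.699
```

Request:
carry_out(motion=[[[0,0,0],0.0],[[0,0,0],0.0],[[0,0,0],0.0],[[0,0,0],0.0],[[0,0,0],0.0]], grip=1)

```text
time: 3.25
position: [0.5876, 0.0791, 0.0201]
tool_rot: [2.279, 2.162, 0.001]
ft_force: [-0.6, 0.1, 2.0]
grip_width: 0.414
```

Corner found at (0.6354, 0.1575), yaw about 0.125 (text check: strip widths are 25 mm). Offcut gripped (36 mm). Carrying it to the bin.

Request:
carry_out(motion=[[[0,0,0.03],0.0],[[0,0,0.07],0.0],[[0,0,0.11],0.0],[[0,0.02,0.13],0.0],[[0,0.06,0.13],0.0],[[0,0.1,0.13],0.0],[[0,0.14,0.13],0.0],[[0,0.18,0.13],0.0],[[0,0.22,0.13],0.0],[[0,0.25,0.13],0.0],[[0,0.273,0.13],0.0],[[0,0.273,0.13],0.0],[[0,0.273,0.1],0.0],[[0,0.273,0.06],0.0],[[0,0.273,0.03],0.0],[[0,0.273,0.025],0.0],[[0,0.273,0.025],0.0]])

```text
time: 4.95
position: [0.587, 0.3506, 0.0438]
tool_rot: [2.28, 2.161, -0.004]
ft_force: [0.2, 0.6, 0.1]
grip_width: 0.409
```

Request:
carry_out(motion=[[[0,0,0],0.0],[[0,0,0],0.0],[[0,0,0],0.0],[[0,0,0.04],0.0],[[0,0,0.08],0.0],[[0,0,0.12],0.0],[[0,0,0.15],0.0],[[0,0,0.15],0.0]], grip=-0.4)

```text
time: 5.75
position: [0.5903, 0.3534, 0.202]
tool_rot: [2.278, 2.161, 0.018]
ft_force: [0.4, 0.1, 0.2]
grip_width: 0.695
```

Run:
```python
from h import *
p,K,T=grab('wrist','w2'); s=get_state(); print(s['time'],s['position'],s['tool_rot'],s['grip_width'],s['joint_positions'].round(2))
a,_,_=grab('top','t2')
cv2.imwrite('pics/v2.png',np.hstack([cv2.resize(p,(400,300)),cv2.resize(a[150:300,165:365],(400,300))]))
```

```text
5.8 [0.58903712 0.35280425 0.19886625] [2.27860567 2.16133156 0.01122021] 0.6949507013005692 [-0.82  0.41  0.33  1.4  -0.13  1.34  1.03]
```

View pics/v2.png

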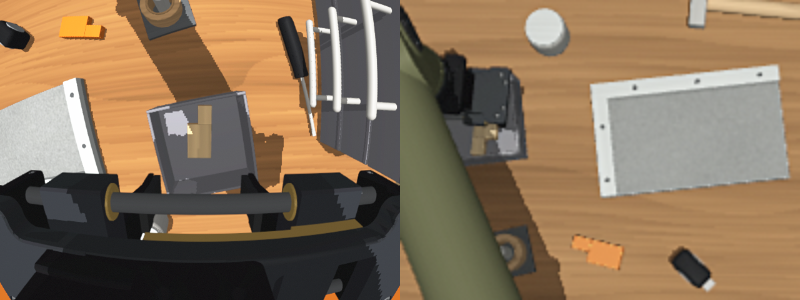

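The offcut lies in the grey bin: wrist crop (200,135), and the top crop agrees. Now heading over the board with the gripper fully open, and checking it by the wrist camera.

Request:
carry_out(motion=[[[0,-0.03,0.01],0.0],[[0,-0.07,0.01],0.02],[[0,-0.12,0.01],0.04],[[0,-0.17,0.01],0.06],[[0,-0.22,0.01],0.08],[[0,-0.27,0.01],0.1],[[0,-0.32,0.01],0.12],[[-0.01,-0.37,0.01],0.123],[[-0.01,-0.42,0.01],0.123],[[-0.01,-0.47,0.01],0.123],[[-0.019,-0.52,0.01],0.123],[[-0.019,-0.57,0.01],0.123],[[-0.019,-0.61,0.01],0.123],[[-0.019,-0.64,0.01],0.123],[[-0.019,-0.658,0.01],0.123],[[-0.019,-0.658,0.01],0.123],[[-0.019,-0.658,0.01],0.123],[[-0.019,-0.658,0.01],0.123]], grip=-1)

```text
time: 7.65
position: [0.5687, -0.3039, 0.2038]
tool_rot: [-2.138, -2.299, -0.001]
ft_force: [-0.2, 0.7, 0.2]
grip_width: 0.999
```

Run:
```python
from h import *
p,K,T=load('t2'); print('top corner',onz(K,T,(268,199.5),.028),onz(K,T,(268,200.5),.012))
p,K,T=grab('wrist','w3'); s=get_state(); print(s['time'],s['position'],s['tool_rot'],s['grip_width'],s['joint_positions'].round(2))
h=cv2.cvtColor(p,cv2.COLOR_BGR2HSV); m=cv2.inRange(h,(14,30,150),(26,105,255)); m[275:]=0
c=max(cv2.findContours(m,0,1)[0],key=cv2.contourArea); print(cv2.boundingRect(c),cv2.contourArea(c))
W=onz(K,T,c[:,0].astype(float),.018,True)[:,:2].astype(np.float32); r=cv2.minAreaRect(W);print(r)
cv2.drawContours(p,[c],-1,(0,0,255),1); cv2.imwrite('pics/v3.png',p)
```

```text
top corner [[0.63323276 0.15940779 0.028     ]] [[0.63300196 0.16101979 0.012     ]]
7.7 [ 0.56882368 -0.30386879  0.20408893] [-2.13820650e+00 -2.29988884e+00 -1.28792755e-03] 1.0009859158681103 [-0.05  0.36  0.65  1.51 -0.22  1.34  2.26]
(73, 32, 111, 118) 10636.0
((0.441872775554657, -0.5147417187690735), (0.11962761729955673, 0.11968667805194855), 86.01993560791016)
```

View pics/v3.png

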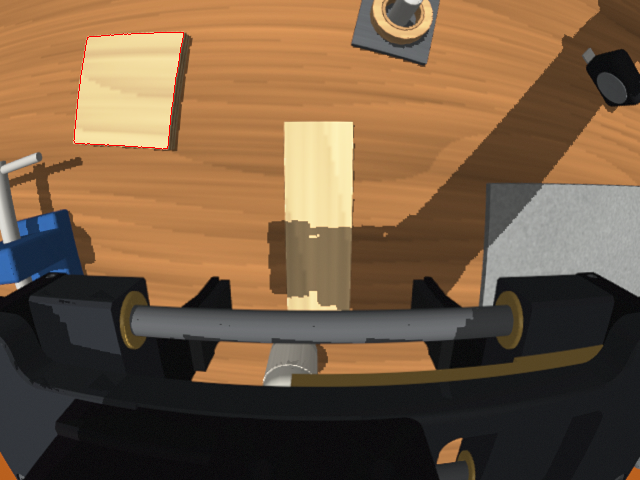

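The board (wrist px x 284–353, near end at row 122) sits centred between the fingers. Descending and gripping.

Run:
```python
from h import *
p,K,T=load('w3'); print(onz(K,T,[(284,122),(353,122),(285,220),(353,220),(319,309)],.018,True).round(4).tolist())
```

```text
[[0.4767, -0.3453, 0.018], [0.4722, -0.2819, 0.018], [0.5691, -0.3388, 0.018], [0.5644, -0.2742, 0.018], [0.6589, -0.2999, 0.018]]
```

Request:
carry_out(motion=[[[0,-0.001,-0.04],0.0],[[0,-0.001,-0.09],0.0],[[0,-0.001,-0.13],0.0],[[0,-0.001,-0.16],0.0],[[0,-0.001,-0.18],0.0],[[0,-0.001,-0.193],0.0],[[0,-0.001,-0.197],0.0],[[0,-0.001,-0.197],0.0],[[0,-0.001,-0.197],0.0]])

```text
time: 8.6
position: [0.5693, -0.3074, 0.009]
tool_rot: [2.14, 2.297, 0.001]
ft_force: [-0.2, -0.8, 0.2]
grip_width: 1.0
```

Request:
carry_out(motion=[[[0,0,0],0.0],[[0,0,0],0.0],[[0,0,0],0.0],[[0,0,0],0.0],[[0,0,0],0.0]], grip=1, squeeze=35)

```text
time: 9.1
position: [0.5684, -0.307, 0.0079]
tool_rot: [2.142, 2.298, 0.001]
ft_force: [-1.3, 0.1, 2.3]
grip_width: 0.731
```

Request:
carry_out(motion=[[[0,0,0.02],0.0],[[0,0,0.05],0.0],[[0,0.01,0.08],-0.03],[[0,0.03,0.09],-0.1],[[0,0.06,0.09],-0.2],[[0,0.09,0.09],-0.31],[[0.005,0.12,0.09],-0.43],[[0.005,0.15,0.09],-0.55],[[0.005,0.18,0.09],-0.67],[[0.01,0.21,0.09],-0.79],[[0.01,0.24,0.09],-0.91],[[0.014,0.27,0.09],-1.03],[[0.014,0.3,0.09],-1.15],[[0.014,0.325,0.09],-1.27],[[0.014,0.34,0.09],-1.38],[[0.014,0.347,0.09],-1.47],[[0.014,0.347,0.09],-1.515],[[0.014,0.347,0.09],-1.515],[[0.014,0.347,0.09],-1.515]])

```text
time: 11.0
position: [0.582, 0.0397, 0.0973]
tool_rot: [3.135, 0.199, -0.001]
ft_force: [0.2, -0.1, -1.3]
grip_width: 0.735
```

Run:
```python
from h import *
p,K,T=grab('wrist','w4'); s=get_state(); print(s['time'],s['position'],s['tool_rot'],s['grip_width'],s['joint_positions'].round(2),T.round(3).tolist())
a,_,_=grab('side','s4')
cv2.imwrite('pics/v4.png',np.hstack([cv2.resize(p,(480,360)),cv2.resize(a[130:330,240:420],(320,356))[:356].copy() if 0 else cv2.resize(a[130:330,240:418],(320,360))]))
```

```text
11.05 [0.58208517 0.03956287 0.09740498] [ 3.13513603e+00  1.98565576e-01 -4.57867966e-04] 0.728250563382383 [-0.79  0.35  0.81  1.79 -0.28  1.12  0.24] [[0.992, 0.122, 0.032, 0.573], [0.126, -0.958, -0.256, 0.109], [-0.001, 0.258, -0.966, 0.258], [0.0, 0.0, 0.0, 1.0]]
```

View pics/v4.png

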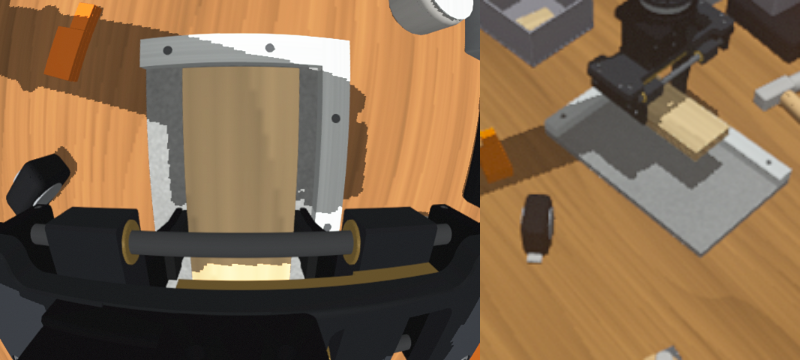

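The board is held squarely above the plate, parallel to the fence and short of both fences. Lowering it and releasing.

Request:
carry_out(motion=[[[0,0,-0.02],0.0],[[0,0,-0.045],0.0],[[0,0,-0.062],0.0],[[0,0,-0.072],0.0],[[0,0,-0.076],0.0],[[0,0,-0.0775],0.0],[[0,0,-0.0775],0.0]])

```text
time: 11.8
position: [0.5829, 0.0399, 0.0207]
tool_rot: [-3.135, -0.198, -0.002]
ft_force: [0.9, -0.2, -1.6]
grip_width: 0.732
```

Request:
carry_out(motion=[[[0,0,0],0.0],[[0,0,0],0.0],[[0,0,0],0.0],[[0,0,0.03],0.0],[[0,0,0.07],0.0],[[0,0,0.09],0.0],[[0,0,0.12],0.0],[[0,0,0.12],0.0],[[0,0,0.12],0.0]], grip=-0.62)

```text
time: 12.7
position: [0.5828, 0.0401, 0.1408]
tool_rot: [-3.135, -0.198, -0.003]
ft_force: [0.4, 0.2, -0.2]
grip_width: 0.809
```

```bash
cat > mb.py <<'E'
import sys
from h import *
tag=sys.argv[1]
p,K,T=grab('wrist',tag); s=get_state(); print(s['time'],s['position'],s['tool_rot'],s['ft_force'].round(1),s['joint_positions'].round(2))
cv2.imwrite(f'pics/v_{tag}.png',p)
E
python3 mb.py w5
```

```text
12.75 [0.58200359 0.04010319 0.13979849] [-3.13495017e+00 -1.97954318e-01  3.17275430e-04] [-0.1 -0.4 -0.1] [-0.82  0.3   0.84  1.75 -0.24  1.19  0.21]
```

View pics/v_w5.png

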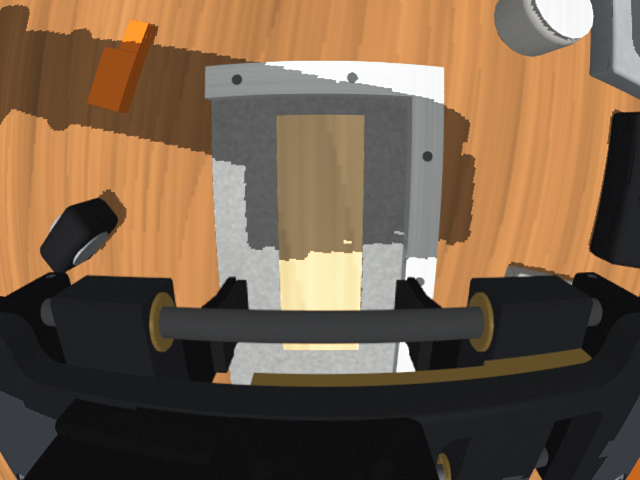

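The board lies flat on the plate (px x 277–364, far end at row 115), about 30 mm from the long fence and about 15 mm from the end stop. I'll push it toward the long fence with both open fingers spread along its long edge.

Request:
carry_out(motion=[[[-0.01,-0.001,0.0],0.1],[[-0.02,-0.002,0.0],0.24],[[-0.03,-0.003,0],0.38],[[-0.04,-0.004,0],0.52],[[-0.05,-0.005,0],0.66],[[-0.057,-0.0066,0],0.8],[[-0.057,-0.0066,0],0.94],[[-0.057,-0.0066,0],1.08],[[-0.057,-0.0066,0],1.22],[[-0.057,-0.0066,0],1.36],[[-0.057,-0.0066,0],1.48],[[-0.057,-0.0066,0],1.57],[[-0.057,-0.0066,-0.03],1.57],[[-0.057,-0.0066,-0.07],1.57],[[-0.057,-0.0066,-0.1],1.57],[[-0.057,-0.0066,-0.116],1.57],[[-0.057,-0.0066,-0.122],1.57],[[-0.057,-0.0066,-0.122],1.57],[[-0.057,-0.0066,-0.122],1.57]], grip=-1)

```text
time: 14.65
position: [0.5258, 0.0333, 0.0186]
tool_rot: [2.078, 2.356, 0.001]
ft_force: [-0.2, -1.2, 0.5]
grip_width: 0.999
```

Run:
```python
from h import *
p,K,T=load('w5')
g=cv2.cvtColor(p,cv2.COLOR_BGR2GRAY).astype(int)
print(g[150,355:450].tolist()); print(g[230,355:450].tolist()); print(g[85:122,320].tolist()); print(g[85:122,300].tolist()); print(g[150,270:285].tolist())
s=get_state(); print(s['time'],s['position'],s['tool_rot'],s['ft_force'].round(1),s['joint_positions'].round(2))
print(onz(K,T,[(277,115),(364,115),(363,230)],.03,True).round(4).tolist())
```

```text
[136, 136, 137, 136, 136, 136, 135, 137, 131, 90, 92, 92, 93, 91, 89, 90, 92, 94, 94, 96, 95, 96, 94, 94, 93, 93, 91, 93, 94, 95, 97, 95, 95, 93, 92, 92, 93, 94, 97, 94, 93, 90, 88, 91, 92, 94, 95, 95, 92, 90, 88, 92, 97, 98, 98, 99, 115, 134, 140, 142, 145, 145, 145, 144, 143, 142, 142, 143, 144, 141, 138, 133, 135, 137, 141, 143, 139, 140, 141, 143, 142, 139, 139, 140, 139, 138, 139, 133, 103, 81, 79, 82, 81, 82, 80]
[133, 136, 136, 135, 136, 136, 139, 126, 93, 90, 90, 90, 89, 89, 90, 91, 91, 91, 91, 93, 94, 96, 96, 95, 94, 93, 92, 93, 93, 93, 92, 92, 90, 90, 89, 88, 88, 87, 88, 93, 97, 98, 98, 98, 95, 90, 91, 90, 90, 99, 100, 100, 101, 123, 136, 141, 142, 143, 145, 145, 143, 141, 141, 142, 142, 142, 137, 137, 139, 140, 140, 138, 138, 137, 136, 137, 139, 138, 139, 140, 139, 136, 139, 130, 94, 77, 77, 76, 75, 75, 74, 73, 71, 69, 70]
[149, 148, 149, 151, 148, 145, 147, 146, 128, 99, 97, 96, 95, 95, 95, 94, 92, 92, 91, 91, 92, 91, 92, 90, 89, 89, 89, 86, 89, 98, 123, 123, 122, 121, 122, 123, 122]
[149, 149, 149, 151, 148, 146, 147, 147, 133, 99, 97, 96, 93, 91, 92, 93, 93, 92, 93, 91, 90, 90, 90, 90, 90, 91, 90, 89, 88, 96, 124, 124, 124, 124, 124, 123, 124]
[94, 94, 94, 94, 95, 93, 96, 125, 125, 123, 124, 123, 122, 124, 123]
14.65 [0.52575941 0.03329078 0.01855975] [2.07787933e+00 2.35560792e+00 8.82545882e-04] [-0.2 -1.2  0.5] [-0.69  0.3   0.65  1.99 -0.23  0.92  1.77]
[[0.5392, 0.1288, 0.03], [0.6015, 0.1367, 0.03], [0.6128, 0.0519, 0.03]]
```

Run:
```python
from h import *
p,K,T=load('w5')
f=lambda u,z: onz(K,T,u,z,True)[:,:2]
L=f([(411.4,150),(407.7,230)],.028); S=f([(300,93.3),(320,93.2)],.028); B=f([(363.2,150),(362.2,230)],.03); E=f([(300,114.5),(320,114.5)],.03)
l=(L[0]-L[1]);l/=np.linalg.norm(l); n=np.array([l[1],-l[0]]); print('yaw',np.arctan2(-l[0],l[1]),'gap x',(L[0]-B)@n,'gap y',(S-E)@l,'corner',(L[0]+l*((S[0]-L[0])@l)))
b=B[0]-B[1];print('board yaw',np.arctan2(-b[0],b[1]))
```

```text
yaw 0.11784802339598971 gap x [0.03651355 0.03567349] gap y [0.01602719 0.01608668] corner [0.63573591 0.15658609]
board yaw 0.13190421935042937
```

Request:
carry_out(motion=[[[0.006,0.0007,0],0],[[0.012,0.0015,0],0],[[0.018,0.0022,0],0],[[0.024,0.003,0],0],[[0.03,0.0037,0],0],[[0.035,0.0044,0],0],[[0.039,0.0049,0],0],[[0.042,0.0052,0],0],[[0.044,0.0055,0],0],[[0.046,0.0057,0],0],[[0.046,0.0057,0],0]])

```text
time: 15.75
position: [0.5718, 0.0391, 0.0181]
tool_rot: [2.078, 2.356, 0.001]
ft_force: [0.3, -0.3, -0.6]
grip_width: 0.997
```

Request:
carry_out(motion=[[[0.001,0.0001,0],0],[[0.002,0.0003,0],0],[[0.003,0.0004,0],0],[[0.003,0.0004,0],0]])

```text
time: 16.15
position: [0.5745, 0.0395, 0.0181]
tool_rot: [2.078, 2.356, 0.001]
ft_force: [-0.7, 0.9, 0.0]
grip_width: 1.001
```

Request:
carry_out(motion=[[[0.001,0.0001,0],0],[[0.002,0.0003,0],0],[[0.003,0.0004,0],0],[[0.003,0.0004,0],0]])

```text
time: 16.55
position: [0.5753, 0.0396, 0.0178]
tool_rot: [-2.076, -2.353, 0.005]
ft_force: [-7.0, -0.8, 4.9]
grip_width: 0.995
```

```bash
python3 mb.py w6
```

```text
16.6 [0.5753167  0.03960213 0.01777699] [-2.07614831 -2.3532829   0.00440392] [-6.6 -0.6  5.3] [-0.64  0.41  0.62  1.86 -0.29  0.96  1.81]
```

View pics/v_w6.png

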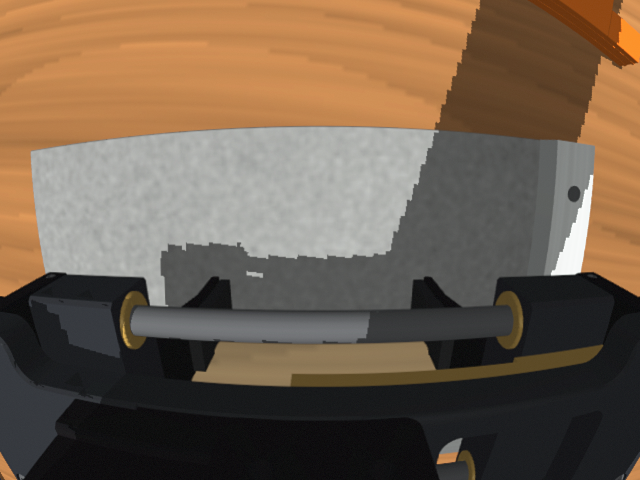

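Reaction rose to 7 N with the board pinned against the long fence: the picture shows the board hidden behind the fingers and the plate free in front. TCP at jig x = −74 mm, as expected for flush. Backing off, then pushing on the end.

Request:
carry_out(motion=[[[-0.008,-0.001,0],0],[[-0.02,-0.0025,0.0],0],[[-0.02,-0.0025,0.04],0],[[-0.015,-0.01,0.08],-0.05],[[-0.01,-0.03,0.1],-0.15],[[0,-0.05,0.1],-0.29],[[0.01,-0.07,0.1],-0.43],[[0.02,-0.09,0.1],-0.57],[[0.035,-0.105,0.1],-0.71],[[0.045,-0.116,0.1],-0.85],[[0.0528,-0.1161,0.1],-0.99],[[0.0528,-0.1161,0.1],-1.13],[[0.0528,-0.1161,0.1],-1.27],[[0.0528,-0.1161,0.1],-1.41],[[0.0528,-0.1161,0.1],-1.52],[[0.0528,-0.1161,0.1],-1.57],[[0.0528,-0.1161,0.1],-1.57],[[0.0528,-0.1161,0.1],-1.57]], grip=0.54)

```text
time: 18.4
position: [0.6299, -0.0761, 0.1181]
tool_rot: [-3.135, -0.2, -0.001]
ft_force: [-0.8, 0.0, 0.6]
grip_width: 0.227
```

```bash
python3 mb.py w7
python3 - <<'E'
from h import *
p,K,T=load('w7'); g=cv2.cvtColor(p,cv2.COLOR_BGR2GRAY).astype(int)
print(onz(K,T,proj(K,T,[0.5,0,0]),0)[0][:0])
E
```

```text
18.45 [ 0.62995464 -0.07615413  0.11813358] [-3.13498766e+00 -1.99562417e-01 -7.92797554e-04] [-0.5  0.5  0.1] [-0.66  0.52  0.98  1.65 -0.45  1.22  0.55]
[]
```

View pics/v_w7.png

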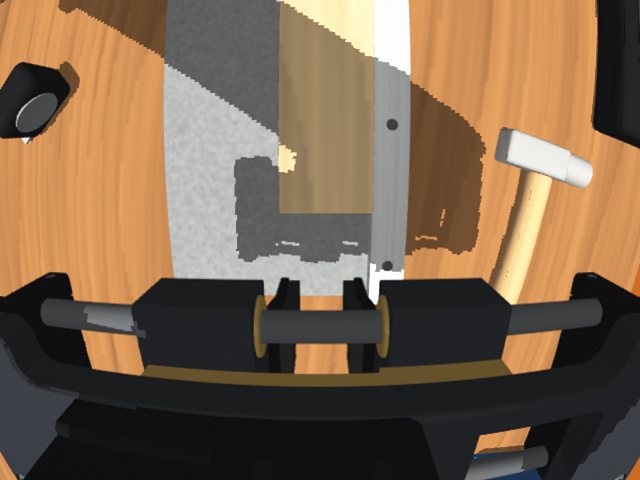

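The board is flush along the long fence (edge at x≈373 throughout), its end is at row 213, and the fingers (286–356) line up with its end. Descending and pushing toward the end stop.

Request:
carry_out(motion=[[[0,0,-0.03],0],[[0,0,-0.06],0],[[0,0,-0.085],0],[[0,0,-0.1],0],[[0,0,-0.1],0],[[0,0,-0.1],0],[[-0.0006,0.005,-0.1],0],[[-0.0012,0.01,-0.1],0],[[-0.0019,0.015,-0.1],0],[[-0.0025,0.02,-0.1],0],[[-0.003,0.024,-0.1],0],[[-0.0034,0.027,-0.1],0],[[-0.0034,0.027,-0.1],0]])

```text
time: 19.75
position: [0.6267, -0.0485, 0.0181]
tool_rot: [-3.135, -0.199, -0.0]
ft_force: [0.9, -0.4, 0.3]
grip_width: 0.224
```

Request:
carry_out(motion=[[[-0.0001,0.001,0],0],[[-0.0003,0.002,0],0],[[-0.0003,0.002,0],0]])

```text
time: 20.05
position: [0.6263, -0.0473, 0.018]
tool_rot: [3.135, 0.198, -0.0]
ft_force: [0.8, -1.5, 0.9]
grip_width: 0.231
```

Request:
carry_out(motion=[[[-0.0001,0.001,0],0],[[-0.0003,0.002,0],0],[[-0.0003,0.002,0],0]])

```text
time: 20.35
position: [0.626, -0.0456, 0.018]
tool_rot: [3.135, 0.198, 0.0]
ft_force: [0.4, -2.5, -0.1]
grip_width: 0.233
```

Request:
carry_out(motion=[[[-0.0001,0.001,0],0],[[-0.0002,0.0015,0],0],[[-0.0002,0.0015,0],0]])

```text
time: 20.65
position: [0.6259, -0.0456, 0.0182]
tool_rot: [3.133, 0.196, 0.001]
ft_force: [1.4, -5.3, -1.6]
grip_width: 0.233
```

Request:
carry_out(motion=[[[-0.0001,0.001,0],0],[[-0.0001,0.001,0],0]])

```text
time: 20.85
position: [0.6259, -0.0455, 0.0182]
tool_rot: [3.132, 0.195, 0.001]
ft_force: [1.8, -7.1, -1.3]
grip_width: 0.23
```

The force climbs while the TCP is stopped at y = −0.0455, so the board is against the end stop. Backing off and measuring flushness.

Request:
carry_out(motion=[[[0.0006,-0.005,0],0],[[0.0025,-0.02,0],0],[[0.0025,-0.02,0.04],0],[[0.0,0.0,0.08],0],[[-0.02,0.03,0.12],0],[[-0.04,0.07,0.122],0],[[-0.044,0.083,0.122],0],[[-0.044,0.083,0.122],0],[[-0.044,0.083,0.122],0],[[-0.044,0.083,0.122],0]])

```text
time: 21.85
position: [0.582, 0.0378, 0.1398]
tool_rot: [3.134, 0.193, -0.0]
ft_force: [0.3, -0.7, 0.7]
grip_width: 0.231
```

```bash
python3 mb.py w8
python3 - <<'E'
from h import *
p,K,T=load('w8')
f=lambda u,z: onz(K,T,u,z,True)[:,:2]
cv2.imwrite('pics/v8.png',cv2.resize(p[70:270,260:460],(800,600)[:1]*2 if 0 else (600,600),interpolation=cv2.INTER_CUBIC))
E
```

```text
21.9 [0.58198421 0.03779247 0.13982511] [ 3.13432093e+00  1.92645760e-01 -4.15817497e-04] [-0.8 -1.1 -0. ] [-0.97  0.37  1.05  1.76 -0.35  1.21  0.3 ]
```

View pics/v8.png

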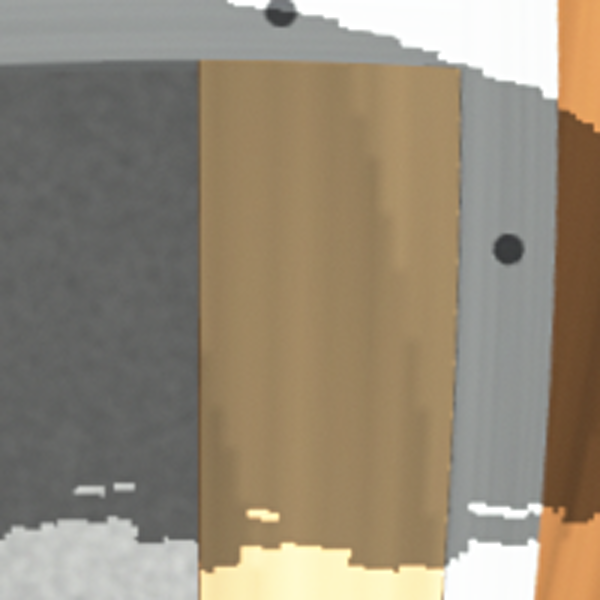

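Both board edges meet their fences with no visible gap at the corner (crop: end at row 62, edge at x≈460→445). Now going to the wide roll, cross-checking its position with the earlier wrist picture.

Run:
```python
from h import *
p,K,T=load('w1'); print('ring',onz(K,T,(525.5,28),.05,True).round(4),'tip',onz(K,T,(541,22),.075,True).round(4))
```

```text
ring [[0.3924 0.2967 0.05  ]] tip [[0.3922 0.3002 0.075 ]]
```

Request:
carry_out(motion=[[[-0.02,0.025,0.01],0],[[-0.045,0.06,0.02],0],[[-0.07,0.095,0.02],0],[[-0.095,0.13,0.02],0],[[-0.12,0.165,0.02],0],[[-0.145,0.2,0.02],0],[[-0.17,0.233,0.02],0],[[-0.185,0.253,0.02],0],[[-0.195,0.267,0.02],0],[[-0.195,0.267,0.02],0],[[-0.195,0.267,0.02],0]], grip=-1)

```text
time: 23.0
position: [0.388, 0.3057, 0.1599]
tool_rot: [3.134, 0.195, 0.001]
ft_force: [0.6, -0.3, -1.2]
grip_width: 0.99
```

```bash
python3 mb.py w9
python3 - <<'E'
from h import *
p,K,T=load('w9'); h=cv2.cvtColor(p,cv2.COLOR_BGR2HSV)
s=get_state()['position']
m=cv2.inRange(h,(0,0,215),(179,40,255))
for c in cv2.findContours(m,0,1)[0]:
    if cv2.contourArea(c)>60: print('bright',cv2.minEnclosingCircle(c),cv2.contourArea(c))
# where does the expected roll top / spindle tip project?
for P in [(.387,.305,.05),(.387,.305,.075)]:
    c=(np.array(P)-T[:3,3])@T[:3,:3]; r=np.hypot(*c[:2]); th=np.arctan2(r,c[2]); print(P,K[0,2]+K[0,0]*th*c[0]/r,K[1,2]+K[1,1]*th*c[1]/r)
E
```

```text
23.05 [0.38827639 0.30538566 0.15998742] [3.13462532e+00 1.92903182e-01 8.00545739e-04] [-0.1 -0.6 -0.1] [-1.67  0.01  0.97  1.94 -0.01  1.19 -0.57]
bright ((545.5601806640625, 216.85337829589844), 21.077905654907227) 241.0
bright ((525.5, 12.0), 40.32688903808594) 384.0
(0.387, 0.305, 0.05) 320.17784880617074 241.01290872414222
(0.387, 0.305, 0.075) 320.0955926556771 250.14737003378102
```

The two hand-read estimates differ by 8 mm, so I'll measure the spindle foot and post numerically from this closer view.

Run:
```python
from h import *
p,K,T=load('w9'); h=cv2.cvtColor(p,cv2.COLOR_BGR2HSV)
m=cv2.inRange(h,(0,0,30),(179,50,255)); x0,y0,x1,y1=230,150,410,278
n,l,st,ce=cv2.connectedComponentsWithStats(m[y0:y1,x0:x1])
for i in range(1,n):
    if st[i,4]>40: print((st[i,:4]+[x0,y0,0,0]).tolist(),st[i,4],(ce[i]+[x0,y0]).round(1).tolist(), 'V',int(h[y0:y1,x0:x1,2][l==i].mean()))
# roll-coloured / foot row & column profiles through expected centre
for y in (205,241): print(y,h[y,240:400:4].tolist())
t=cv2.resize(p[y0:y1,x0:x1],(18*2,13));
```

```text
[273, 174, 96, 95] 2980 [321.3, 205.9] V 75
[303, 216, 38, 39] 1101 [321.5, 233.8] V 120
205 [[14, 147, 135], [15, 145, 118], [15, 146, 115], [15, 145, 118], [14, 146, 124], [14, 145, 127], [14, 145, 128], [13, 142, 124], [14, 147, 127], [102, 19, 68], [102, 18, 70], [90, 8, 67], [102, 18, 71], [98, 14, 71], [15, 103, 116], [16, 116, 125], [16, 117, 159], [15, 117, 153], [16, 116, 154], [16, 113, 160], [15, 116, 161], [16, 115, 167], [16, 115, 169], [16, 114, 155], [16, 116, 156], [16, 114, 154], [15, 112, 125], [15, 56, 91], [105, 7, 70], [110, 11, 72], [110, 11, 71], [14, 111, 103], [14, 144, 122], [15, 148, 114], [14, 144, 122], [14, 141, 116], [14, 143, 109], [15, 143, 118], [15, 146, 119], [14, 145, 116]]
241 [[14, 143, 112], [14, 144, 115], [14, 146, 117], [14, 144, 122], [14, 143, 127], [14, 144, 129], [14, 148, 126], [14, 145, 127], [14, 148, 129], [14, 147, 128], [13, 80, 89], [14, 60, 93], [15, 116, 160], [15, 114, 154], [16, 115, 124], [15, 113, 117], [16, 117, 109], [17, 19, 119], [20, 11, 145], [20, 11, 145], [15, 7, 143], [24, 9, 144], [18, 9, 146], [24, 9, 145], [15, 96, 109], [16, 115, 106], [16, 117, 131], [16, 114, 145], [16, 116, 158], [16, 116, 161], [120, 7, 73], [108, 10, 127], [14, 146, 211], [15, 145, 231], [15, 146, 227], [15, 145, 228], [15, 143, 236], [15, 146, 230], [15, 145, 229], [15, 144, 232]]
```

Run:
```python
from h import *
p,K,T=load('w9'); h=cv2.cvtColor(p,cv2.COLOR_BGR2HSV)
f=lambda u,z: onz(K,T,u,z,True).round(4).tolist()
x0,y0,x1,y1=260,160,385,290
r=h[y0:y1,x0:x1]
roll=cv2.inRange(r,(12,95,60),(19,128,255)); tip=cv2.inRange(r,(0,0,138),(179,30,255))
for n,m in (('roll',roll),('tip',tip)):
    c=max(cv2.findContours(m,0,1)[0],key=cv2.contourArea)+[x0,y0]; print(n,cv2.boundingRect(c),cv2.minEnclosingCircle(c),cv2.contourArea(c)); 
    if n=='tip': print(f(cv2.minEnclosingCircle(c)[0],.075))
foot=cv2.inRange(r,(0,0,30),(179,50,255)); c=np.vstack([k for k in cv2.findContours(foot,0,1)[0] if cv2.contourArea(k)>40])+[x0,y0]
W=onz(K,T,cv2.convexHull(c)[:,0].astype(float),.01,True)[:,:2].astype(np.float32); print('foot',cv2.minAreaRect(W))
# column profile on roll at x=321
print([ (y,*h[y,321].tolist()) for y in range(164,290,4)])
z=cv2.resize(p[150:300,240:400],(640,600),interpolation=cv2.INTER_CUBIC); cv2.imwrite('pics/v9.png',z)
```

```text
roll (284, 194, 76, 78) ((321.3504638671875, 232.76181030273438), 39.32813262939453) 4479.0
tip (309, 230, 26, 24) ((321.4096984863281, 241.74749755859375), 12.612576484680176) 441.0
[[0.3872, 0.311, 0.075]]
foot ((0.38713109493255615, 0.31114286184310913), (0.07473766058683395, 0.07533743977546692), 14.030740737915039)
[(164, 14, 144, 133), (168, 15, 146, 133), (172, 14, 145, 132), (176, 14, 148, 133), (180, 105, 7, 70), (184, 90, 8, 67), (188, 105, 15, 69), (192, 90, 4, 68), (196, 16, 111, 124), (200, 16, 117, 153), (204, 16, 116, 161), (208, 16, 113, 160), (212, 15, 118, 140), (216, 15, 9, 115), (220, 18, 11, 115), (224, 18, 11, 115), (228, 30, 9, 119), (232, 20, 10, 151), (236, 23, 7, 148), (240, 20, 11, 145), (244, 24, 9, 144), (248, 23, 7, 144), (252, 15, 7, 142), (256, 16, 114, 112), (260, 16, 119, 139), (264, 16, 115, 168), (268, 15, 114, 165), (272, 15, 132, 188), (276, 15, 144, 238), (280, 16, 142, 240), (284, 16, 142, 242), (288, 16, 142, 243)]
```

The foot (75 mm square, matching 76) and post tip both give (0.387, 0.311), and the ring agrees. The small-view hand readings were off. Using y = 0.310, descending and gripping.

Request:
carry_out(motion=[[[-0.001,0.005,0],0],[[-0.001,0.005,-0.03],0],[[-0.001,0.005,-0.07],0],[[-0.001,0.005,-0.1],0],[[-0.001,0.005,-0.125],0],[[-0.001,0.005,-0.136],0],[[-0.001,0.005,-0.138],0],[[-0.001,0.005,-0.138],0]])

```text
time: 23.85
position: [0.3867, 0.3123, 0.0227]
tool_rot: [-3.135, -0.196, -0.002]
ft_force: [0.5, -0.4, -0.7]
grip_width: 1.001
```

Request:
carry_out(motion=[[[0,0,0],0.0],[[0,0,0],0.0],[[0,0,0],0.0],[[0,0,0],0.0],[[0,0,0],0.0],[[0,0,0],0.0]], grip=1, squeeze=15)

```text
time: 24.45
position: [0.386, 0.3126, 0.0224]
tool_rot: [-3.135, -0.198, -0.001]
ft_force: [-0.3, 0.5, 2.2]
grip_width: 0.657
```

Request:
carry_out(motion=[[[0,0,0.01],0.0],[[0,0,0.025],0.0],[[0,0,0.045],0.0],[[0,0,0.07],0.0],[[0,0,0.095],0.0],[[0,0,0.11],0.0],[[0,0,0.12],0.0],[[0,0,0.12],0.0],[[0,0,0.12],0.0]])

```text
time: 25.35
position: [0.3854, 0.312, 0.1417]
tool_rot: [3.135, 0.198, -0.001]
ft_force: [0.4, 0.2, -1.3]
grip_width: 0.654
```

Run:
```python
from h import *
s=get_state(); print({k:np.round(s[k],4).tolist() for k in ('time','position','tool_rot','grip_width','joint_positions')})
```

```text
{'time': 25.35, 'position': [0.3854, 0.312, 0.1417], 'tool_rot': [3.135, 0.198, -0.0009], 'grip_width': 0.6543, 'joint_positions': [-1.6925, 0.0531, 0.9969, 1.9572, -0.0487, 1.1567, -0.5505]}
```

Roll gripped (57 mm) and lifted clear of the post. Carrying it to the board's middle (0.616, 0.058).

Request:
carry_out(motion=[[[0.015,-0.016,0],0.0],[[0.04,-0.044,0],0.0],[[0.065,-0.072,0],0.0],[[0.09,-0.1,0],0.0],[[0.115,-0.127,0],0.0],[[0.14,-0.155,0],0.0],[[0.165,-0.182,0],0.0],[[0.19,-0.21,0],0.0],[[0.21,-0.232,0],0.0],[[0.225,-0.248,0],0.0],[[0.23,-0.254,0],0.0],[[0.23,-0.254,0],0.0],[[0.23,-0.254,0],0.0]])

```text
time: 26.65
position: [0.6149, 0.0593, 0.1412]
tool_rot: [-3.135, -0.199, 0.003]
ft_force: [-0.4, -0.7, -0.1]
grip_width: 0.657
```

Request:
carry_out(motion=[[[0,0,-0.03],0.0],[[0,0,-0.06],0.0],[[0,0,-0.08],0.0],[[0,0,-0.09],0.0],[[0,0,-0.095],0.0],[[0,0,-0.0975],0.0],[[0,0,-0.0975],0.0],[[0,0,-0.0975],0.0]])

```text
time: 27.45
position: [0.6165, 0.0583, 0.0455]
tool_rot: [-3.135, -0.198, -0.003]
ft_force: [-0.3, 0.3, -0.8]
grip_width: 0.656
```

Request:
carry_out(motion=[[[0,0,-0.001],0.0],[[0,0,-0.002],0.0],[[0,0,-0.002],0.0]])

```text
time: 27.75
position: [0.6158, 0.0582, 0.0426]
tool_rot: [-3.135, -0.198, -0.0]
ft_force: [-0.4, 0.0, -0.0]
grip_width: 0.656
```

Request:
carry_out(motion=[[[0,0,-0.0005],0.0],[[0,0,-0.001],0.0],[[0,0,-0.001],0.0]])

```text
time: 28.05
position: [0.6159, 0.0582, 0.0425]
tool_rot: [-3.135, -0.198, 0.0]
ft_force: [-1.8, -0.3, 6.8]
grip_width: 0.656
```

Contact at 6.8 N; the roll rests on the board. Releasing, rising and checking.

Request:
carry_out(motion=[[[0,0,0.001],0.0],[[0,0,0.001],0.0],[[0,0,0.001],0.0],[[0,0,0.001],0.0],[[0,0,0.02],0.0],[[0,0,0.05],0.0],[[0,0,0.09],0.0],[[0,0,0.12],0.0],[[0,-0.02,0.14],0.0],[[0,-0.06,0.14],0.0],[[0,-0.09,0.14],0.0],[[0,-0.1,0.14],0.0],[[0,-0.1,0.14],0.0],[[0,-0.1,0.14],0.0]], grip=-1)

```text
time: 29.45
position: [0.6161, -0.0401, 0.1818]
tool_rot: [-3.134, -0.2, -0.001]
ft_force: [0.2, 0.5, 0.0]
grip_width: 0.997
```

```bash
python3 mb.py w10
python3 - <<'E'
from h import *
a,_,_=grab('side','s10'); t,_,_=grab('top','t10')
w=cv2.imread('pics/w10.png')
cv2.imwrite('pics/v10.png',np.hstack([cv2.resize(w,(480,360)),cv2.resize(a[130:330,240:418],(320,360))]))
E
```

```text
29.5 [ 0.61606808 -0.03944208  0.18156999] [-3.13397521e+00 -2.01654039e-01  1.19469143e-04] [ 0.1  0.2 -0.4] [-0.8   0.43  1.07  1.62 -0.39  1.32  0.46]
```

View pics/v10.png

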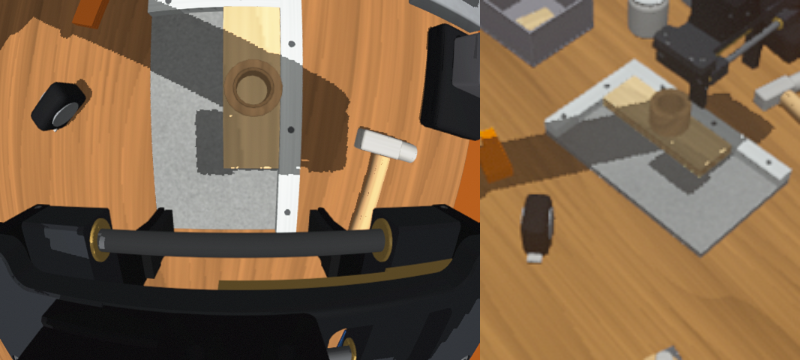

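The wrist view shows the roll flat at (252,88) on the board's middle, with the board edge along the fence at x≈280 and its end meeting the end stop at row ~8. The side view agrees. One numeric check, then I hand in.

Run:
```python
from h import *
p,K,T=load('w10'); h=cv2.cvtColor(p,cv2.COLOR_BGR2HSV)
f=lambda u,z: onz(K,T,u,z,True)[:,:2]
E=[]
for y in (60,170,200,215):   # last plywood-coloured pixel before the fence
    row=h[y]; xs=[x for x in range(300,400) if 10<row[x,0]<28 and row[x,1]>45]; E.append((max(xs)+.5,y)); print(y,max(xs),h[y,max(xs)-1:max(xs)+7].tolist())
print('long edge',f(E,.03).round(4).tolist())
B=f(E,.03); b=B[0]-B[-1]; print('board yaw',np.arctan2(-b[0],b[1]))
print('end column',[(y,*h[y,325].tolist()) for y in range(4,20,2)])
print('near end',f([(325,223)],.03).round(4))
print('roll centre (z=.07)',f([(336,117)],.07).round(4))
print(ticket.close_job())
```

```text
60 373 [[24, 75, 253], [18, 87, 219], [83, 5, 222], [90, 3, 247], [75, 2, 248], [60, 2, 249], [90, 1, 249], [75, 2, 250]]
170 372 [[18, 101, 146], [18, 98, 149], [24, 12, 108], [75, 8, 129], [60, 4, 133], [80, 6, 134], [83, 8, 135], [75, 7, 137]]
200 372 [[18, 99, 147], [19, 48, 127], [70, 6, 122], [70, 6, 131], [70, 6, 133], [80, 6, 134], [80, 6, 135], [70, 6, 137]]
215 371 [[18, 99, 141], [18, 78, 121], [21, 16, 115], [78, 10, 130], [80, 6, 132], [75, 8, 132], [75, 4, 132], [75, 4, 135]]
long edge [[0.6407, 0.1096], [0.6522, 0.0157], [0.656, -0.0097], [0.6571, -0.0227]]
board yaw 0.1236530214733628
end column [(4, 60, 2, 247), (6, 90, 2, 245), (8, 21, 37, 245), (10, 23, 81, 248), (12, 22, 81, 248), (14, 23, 80, 248), (16, 22, 81, 249), (18, 23, 79, 248)]
near end [[ 0.6184 -0.0349]]
roll centre (z=.07) [[0.6147 0.0522]]
the job is handed in; nothing more can be done
None
```

I completed all three steps and handed the job in at about 29.6 s of the allowed 72 s. The system gave no verdict, so what follows is from my own checks.

**What I did**
- **Offcut:** I put it in the grey scrap bin.
- **Board:** I laid it on the jig and pushed it against the long fence with both open fingers. I then pushed it against the end stop. Both pushes ended with the arm stopped and the force at about 7 N.
- **Wide roll:** I lifted it off its spindle, set it on the middle of the board and let go.

**Last checks before hand-in**
- **Board flush:** in the last wrist picture, fence pixels follow board pixels directly on both sides, with no plate showing. The board's yaw is 0.1237 rad, against 0.118–0.1285 rad measured for the jig.
- **Roll placement:** its centre measured at (0.615, 0.052), against the board's middle at about (0.616, 0.058). It looks flat in both views.
- **Offcut:** the last side view still shows it in the bin.
- **Others:** the tape measure and hammer look undisturbed. I did not measure the narrow roll, the other bystanders or the roll's tilt at the end.

**Checks that disagreed**
- **Wide roll position:** my early readings, from the top and side views and the first wrist picture, were 3–14 mm off a closer wrist view. I used the closer one, which matched the size of the spindle's foot.
- **Fence corner:** the top view and the wrist camera differed by 2–4 mm. Because the board was pushed until it met the fences, this did not affect its final position.

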